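# Lock the rack deck's height stop with its second nut

## Task

On the black rack deck one of the two height-stop studs is still unlocked: its grey ribbed lock nut stands clear of the square steel set nut below it. Run that lock nut down clockwise until it lands on the set nut, then nip it up firm against it, until it takes about 0.4 N m to turn (over 0.65 N m is too much). Let go, leave the stud that is already locked alone and do not disturb the other things.

Things in the scene. Friction and masses are not known exactly. Their poses are not given: they have to be found in the camera images.
- jam: Grey lock nut of the unlocked stud. Origin on its vertical axis at the underside of its ribbed sleeve (44 mm across, 22 mm high); z up; its yaw follows the turning. Below projects a dark steel nose 24 mm across, 5.5 to 11.5 mm long (differs): its end lands on the set nut. Clockwise from above sinks it 16 mm a turn, with about 0.1 N m of drag; it lands after 0.8 to 4.2 rad and does not run back.
- jam_mid (a point): Middle of that ribbed 44 mm sleeve, on the axis, 11 mm below its top: the height to grip. Sinks with the nut. Free all round; what is below it is at most 42 mm across. The screw end (17 mm across) stands 18 to 29 mm above the sleeve's top. Starts 13 mm higher than the locked one. The sleeve is rubber-backed: it twists 0.67 rad per N m, so after landing the moment climbs about 0.09 N m per 0.1 rad.
- set_nut: The square steel set nut below, 30 x 30 x 12 mm, kept from turning (but for 2 degrees of play) in a low square aluminium keeper, 36 mm wide. Origin at the centre of its underside, z up; its top face is 12 mm higher. It cannot be lifted out.
- locked_mid (a point): Middle of the ribbed body of the other, already locked stud (same sizes), 150 mm beside the first on the same deck. Leave it alone.
- locked_post: The other, already locked stud with its nuts, all in one. Origin on its axis on top of the deck, z up; 82 mm high.
- deck: The black deck, 260 x 260 x 20 mm, fixed. Origin at the centre of its underside, z up; the two studs stand near its -x edge (at x = -90 mm, y = +-75 mm in its frame), the blue tube rack on its +x half reaches 102 mm above the table.
- vial: Small amber capped vial, 22 mm across, 50 mm high, loose on the deck. Origin at its underside. Bystander.
- washer: Loose steel washer, 26 mm across, 6 mm high, lying on the deck. Origin at its underside. Bystander.
- reagent: White reagent bottle, 72 mm across, 150 mm high, beside the deck. Origin at its underside. Bystander.
- beaker: Glass beaker, 70 mm across, 85 mm high, beside the deck. Origin at its underside. Bystander.
- spanner: Steel spanner lying on the bench. Not needed. Bystander.
- spare_nut: Spare ribbed nut, lying in the grey parts tray on the left. Not needed. Bystander.

How it is judged:
By the outcome, as a careful person would: the job done as asked, in the order asked, and still so for the second after the job is handed in, with the robot touching nothing.
It also fails if it takes over 61 s, if anything falls off the work surface, if the arm or the gripper's body presses on something with over 40 N, if the wrist force passes 120 N, or if a joint passes its speed limit or range.

## Robot

A 7-joint arm with a two-finger parallel gripper is mounted at the origin on the work surface. World frame = base frame: x ahead of the robot, y to its left, z up, the work surface at z = 0. Lengths are in mm, angles in rad, forces in N, time in s.
With the tool pointing down it reaches from about 400 to 875 mm from the base axis. Payload 4.4 kg.
Tool frame: the origin (TCP) lies midway between the tips of the shut fingers; the grasp point (between the pads) lies 19 mm behind it; z points along the fingers, y is the direction in which the jaws open and shut (so a half turn about z gives the same grasp; the last joint's range is limited). The gripper opens to 85 mm and grips with 20 to 120 N. Pads are 22 mm wide; open, the fingers measure 114 mm over their backs; the gripper's body (76 mm by 85 mm) begins 54 mm behind the grasp point. The pads swing forward as they close: fully open they stand 13 mm farther back than shut.
Start: joints at [1.193, 0.628, 0.038, 1.517, -0.027, 0.996, -0.02], TCP at [199.43, -618.664, 231.313] pointing down, gripper open.
Joint ranges: [-3.06, 3.06], [-0.37, 2.12], [-1.25, 1.32], [0.18, 2.47], [-1.1, 4.24], [0.23, 1.98], [-2.94, 2.94]. Speed limits (rad/s): [2.57, 2.57, 3.14, 3.14, 3.14, 3.14, 3.14].

## Interface

Orientations are given as [roll, pitch, yaw] about the fixed x, y, z axes, in that order (R = Rz(yaw) Ry(pitch) Rx(roll)).
In Python, from cell import ctrl, vision gives the robot as it stands.
- The arm moves only by the tool play_rows, never from a script. Its arguments are lists of equal length, an entry for each row: "slide": the shift along the tool's x, y, z in mm, a list of three; "turn": the turn about the tool's z in rad; "fingers": the opening, from 0 (shut) to 1 (fully open). A call has 1 to 5 rows; each row is the pose to reach, as a shift and turn from the pose measured when the call began, along the tool's axes at that moment; what a row does not reach only later rows make up. A row lasts 1/8 s, in which the tool goes at most 62.5 mm and 10.7 degrees, less where a joint would pass 70% of its speed; a pose out of reach is approached as far as the arm can. A call with a gripper value outside its range is refused whole. The fingers move at their own pace and stop on an object; the grip force is fixed at half the most. Time passes only in rows, so rows that repeat a pose let the fingers close. It gives the time, the measured TCP pose, the force and the opening at its end, in the units of the state.
- ctrl.read_state(): the state, without advancing time (a new reading comes with each control period).
- vision.get_image(name): name is "scene" or "top" or "wrist"; returns (picture, depth): 480x640x3 uint8, blue, green, red; 480x640 float32, mm along the optical axis (not along the pixel's ray), 0 where there is no reading.
- vision.camera_params(name): a dict with "fx", "fy", "cx", "cy" (pixels), "position" and "rotation" of the camera in the world. Camera axes: x right, y up, looking along -z (the intrinsics and any distortion apply to the point x, -y, -z); pixel columns grow to the right and rows downward; lengths in mm; the calibration is good to about 2 mm. The wrist camera is an equidistant fisheye: a pixel r from the principal point sees the ray r / f radians off the axis. A picture is of the moment at which its call begins: read the wrist's pose just before it. camera_params takes no time and is no camera call; for the wrist camera it gives the pose at the moment of the call.
- ctrl.finish_job(): hands the job in, once; it reports no verdict.
The state is a dict: "clock": time; "qpos": joint angles; "qd": joint speeds; "tau": joint torques, N m; "eef_pos": TCP position; "tool_rot": TCP orientation; "force": force on the tool from outside, world axes, zero at the start; "torque": the same for the moment, N m; "width": finger opening in mm.
Only numpy, scipy, OpenCV 4.12 (cv2) and the standard library are available. Lean on these libraries where they do the work, as an engineer would, in place of code of your own. Each camera call takes 0.05 s, during which the arm holds its last target.

## Working session

There is one attempt and no reset: what is moved stays moved. The work goes in short steps, Python scripts to look and compute and a tool call to move; the robot and the scene stay as the last step left them, time stands still between calls to the robot, and variables do not carry over. Pictures are saved under pics/ and viewed, and the job is handed in when it is done.

Besides the shell and the picture viewer there is one more tool, called as name([rows], argument=value, ...), one row to a line, values as JSON. play_rows: Moves the arm, as the interface text tells. Its arguments: {"type":"object","properties":{"slide":{"type":"array"},"turn":{"type":"array"},"fingers":{"type":"array"}},"required":["slide","turn","fingers"]}

```bash
mkdir -p pics; ls
python3 - <<'E'
from cell import ctrl, vision
import cv2
s=ctrl.read_state()
for k,v in s.items(): print(k,v)
for n in ("scene","top"):
    im,d=vision.get_image(n); cv2.imwrite(f"pics/{n}0.png",im)
    import numpy as np
    np.save(f"pics/{n}0_d.npy",d)
    print(n,vision.camera_params(n))
print(ctrl.read_state()["clock"])
E
```

```text
pics
clock 0.0
qpos [ 1.19319427  0.62932023  0.03839411  1.51837506 -0.02698841  0.99632949
 -0.02000357]
qd [ 0.00050211  0.00137413 -0.00097225  0.00110718 -0.0004634  -0.00164102
 -0.0008508 ]
tau [ 6.70963873e-04 -5.63400793e+01  1.22652970e+00 -1.93446779e+01
  1.11273938e-02  1.06951417e-02  3.88302638e-06]
eef_pos [ 199.25833024 -618.03483982  230.40276055]
tool_rot [-3.13967700e+00  5.94160363e-06  3.11843347e-01]
force [0.1503784  0.29244228 0.7325605 ]
torque [ 0.03673811 -0.04609882 -0.02092367]
width 85.09974465332442
scene {'fx': 485.08068869287206, 'fy': 485.08068869287206, 'cx': 316.89013603247935, 'cy': 241.30368987694737, 'position': array([1596.57647964,  223.38832326,  793.67231028]), 'rotation': array([0.97242377, 0.02051056, 1.73396062])}
top {'fx': 496.9258313495937, 'fy': 496.9258313495937, 'cx': 312.59666404947, 'cy': 246.76443980294255, 'position': array([ 246.39154413,   10.98186189, 1464.58900854]), 'rotation': array([ 0.19447405,  0.01826658, -1.57340203])}
0.1
```

View pics/scene0.png

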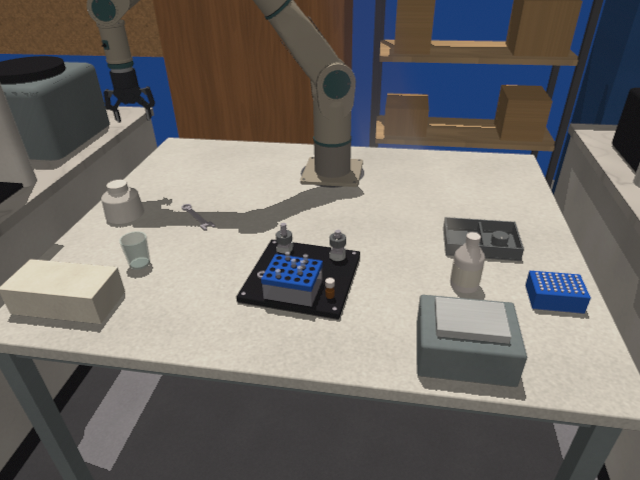

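View pics/top0.png

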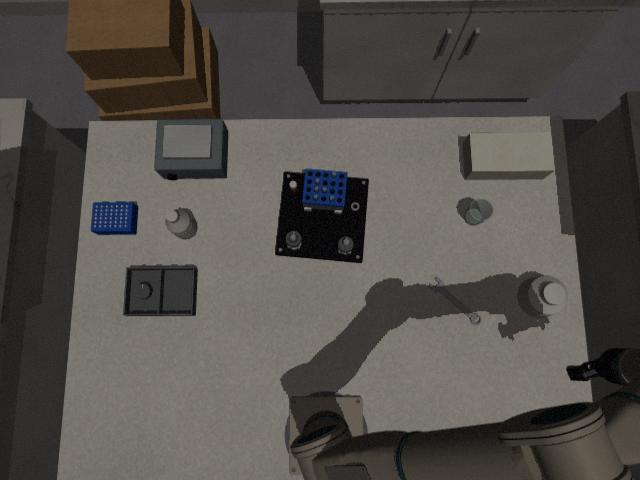

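The deck is in the middle. In the top view the studs are near (293,240) and (345,245), the vial near (293,185) and the washer near (355,206). I'll zoom in next.

```bash
cat > h.py <<'E'
import numpy as np, cv2
from scipy.spatial.transform import Rotation as Ro
from cell import ctrl, vision
def R(p): return Ro.from_euler('xyz',p['rotation']).as_matrix()
def ray(p,u,v,fish=False):
    a=(u-p['cx'])/p['fx']; b=(v-p['cy'])/p['fy']
    if fish:
        r=np.hypot(a,b); k=np.sin(r)/r if r>1e-9 else 1
        d=np.array([a*k,-b*k,-np.cos(r)])
    else: d=np.array([a,-b,-1.])
    return R(p)@d
def plane(p,u,v,z,fish=False):
    d=ray(p,u,v,fish); return p['position']+d*(z-p['position'][2])/d[2]
def point(p,u,v,depth): return p['position']+ray(p,u,v)*depth
def proj(p,X,fish=False):
    c=R(p).T@(np.asarray(X,float)-p['position']); x,y,z=c[0],-c[1],-c[2]
    if fish:
        r=np.hypot(x,y); t=np.arctan2(r,z); return p['cx']+p['fx']*t*x/r, p['cy']+p['fy']*t*y/r
    return p['cx']+p['fx']*x/z, p['cy']+p['fy']*y/z
E
python3 - <<'E'
from h import *
t=cv2.imread('pics/top0.png'); s=cv2.imread('pics/scene0.png')
a=cv2.resize(t[160:270,265:385],None,fx=5,fy=5,interpolation=cv2.INTER_CUBIC)
b=cv2.resize(s[215:320,230:370],None,fx=5,fy=5,interpolation=cv2.INTER_CUBIC)
cv2.imwrite('pics/ta.png',a);cv2.imwrite('pics/sb.png',b)
p=vision.camera_params('top');d=np.load('pics/top0_d.npy')
for u,v in [(293,240),(345,245)]:
    print(plane(p,u,v,75))
# deck corner screws
g=cv2.cvtColor(t,cv2.COLOR_BGR2GRAY)
m=(g<45).astype(np.uint8);m[:160]=0;m[275:]=0;m[:,:265]=0;m[:,385:]=0
m=cv2.morphologyEx(m,cv2.MORPH_CLOSE,np.ones((9,9)))
c=max(cv2.findContours(m,0,2)[0],key=cv2.contourArea);r=cv2.minAreaRect(c);print(r)
for u,v in cv2.boxPoints(r): print(u,v,plane(p,u,v,20))
# depth heights over studs
for v in range(228,256,2):
    print(v,[int(round(point(p,u,v,d[v,u])[2])) for u in range(284,304,2)],[int(round(point(p,u,v,d[v,u])[2])) for u in range(335,357,2)])
E
```

```text
[540.2686548   91.66475761  75.        ]
[524.75144807 -56.69376333  75.        ]
((322.0435485839844, 214.61170959472656), (87.55085754394531, 88.16363525390625), 5.273896217346191)
274.40155 254.48323 [508.46372965 149.71223298  20.        ]
282.5053 166.69281 [781.6704233  128.19637459  20.        ]
369.68555 174.74019 [ 753.39703928 -137.74417722   20.        ]
361.5818 262.5306 [ 482.90750815 -107.26651782   20.        ]
228 [26, 21, 20, 23, 20, 18, 18, 25, 24, 24] [23, 27, 19, 20, 16, 21, 28, 24, 20, 16, 22]
230 [19, 22, 21, 20, 19, 85, 19, 22, 18, 19] [21, 19, 18, 19, 18, 1465, 22, 21, 24, 22, 20]
232 [21, 21, 84, 84, 85, 85, 85, 84, 24, 20] [23, 20, 20, 21, 17, 21, 19, 23, 26, 15, 21]
234 [25, 19, 88, 89, 101, 95, 90, 88, 18, 23] [27, 20, 21, 18, 24, 19, 13, 20, 18, 20, 15]
236 [23, 82, 79, 101, 102, 100, 92, 87, 86, 26] [20, 17, 21, 23, 71, 72, 19, 18, 23, 20, 20]
238 [18, 88, 89, 98, 103, 106, 89, 79, 81, 20] [21, 18, 23, 73, 77, 71, 75, 74, 25, 19, 21]
240 [23, 88, 87, 85, 88, 89, 80, 87, 81, 17] [16, 23, 70, 69, 102, 105, 102, 71, 73, 18, 23]
242 [24, 72, 84, 88, 91, 81, 83, 86, 67, 22] [19, 20, 70, 69, 103, 103, 104, 70, 74, 18, 20]
244 [23, 20, 84, 84, 78, 88, 83, 77, 34, 20] [23, 14, 70, 74, 1465, 94, 100, 73, 69, 66, 21]
246 [21, 20, 39, 66, 78, 70, 36, 47, 17, 20] [21, 20, 73, 68, 71, 72, 73, 73, 68, 23, 20]
248 [21, 27, 19, 17, 31, 25, 33, 33, 18, 22] [23, 20, 61, 68, 71, 71, 73, 65, 68, 21, 20]
250 [21, 23, 24, 23, 26, 25, 18, 19, 19, 15] [21, 23, 29, 65, 74, 66, 72, 75, 24, 23, 26]
252 [17, 21, 20, 21, 18, 20, 21, 23, 20, 21] [17, 21, 35, 31, 26, 50, 44, 38, 21, 27, 25]
254 [19, 16, 23, 24, 25, 23, 18, 19, 20, 20] [21, 21, 24, 22, 24, 22, 23, 24, 24, 28, 21]
```

View pics/ta.png

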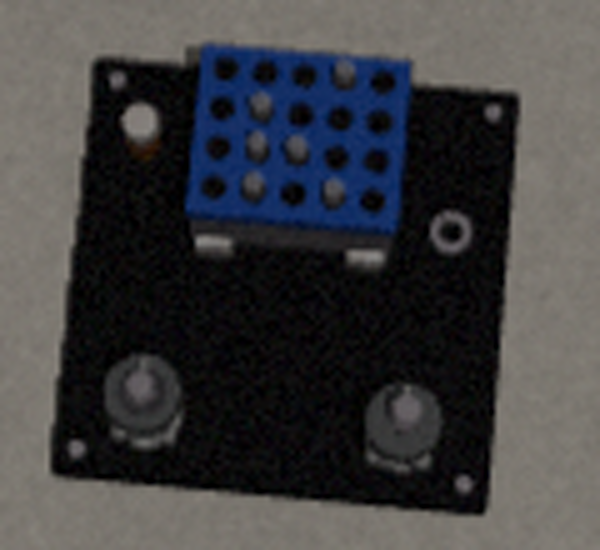

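View pics/sb.png

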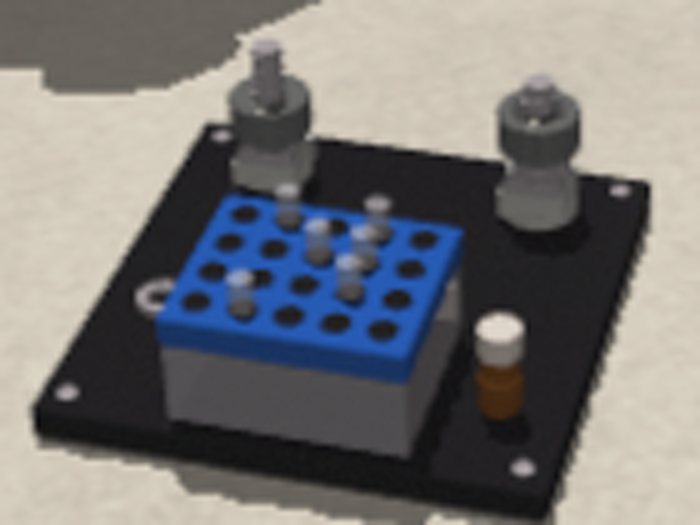

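```bash
cat >> h.py <<'E'
def slide(target):
    s=ctrl.read_state(); Rt=Ro.from_euler('xyz',s['tool_rot']).as_matrix()
    return Rt.T@(np.asarray(target,float)-s['eef_pos'])
E
python3 - <<'E'
from h import *
print(slide([540,92,280])); p=vision.camera_params('wrist'); print(p)
t=vision.camera_params('top'); print(plane(t,547,293,100))
d=np.load('pics/top0_d.npy'); P=np.array([point(t,u,v,d[v,u]) for u in range(280,308) for v in range(225,256)])
k=(P[:,2]>80)&(P[:,2]<93)
print(np.median(P[k],0),P[k].mean(0),P[k].min(0),P[k].max(0))
E
```

```text
[ 542.14113517 -571.45131187  -48.55166094]
{'fx': 371.64829954431775, 'fy': 371.64829954431775, 'cx': 314.58432618485494, 'cy': 236.81439790168488, 'position': array([ 274.13945515, -594.1070653 ,  372.61406818]), 'rotation': array([-0.31492143,  0.00175476, -1.25879638])}
[ 382.8797015 -603.3972935  100.       ]
[542.95090413  90.83821375  85.44160567] [543.94556533  90.80072829  85.44326396] [523.26312449  71.17039152  80.22802884] [567.15796783 111.38237256  92.692645  ]
```

play_rows([
  [20,-20,-40],
  [60,-60,-50],
  [100,-105,-50],
  [145,-150,-50],
  [190,-200,-50],
], turn=[-0.15,-0.3,-0.45,-0.6,-0.75], fingers=[1,1,1,1,1])

```text
clock: 0.72
eef_pos: [317.1, -373.0, 280.7]
tool_rot: [-3.141, -0.001, 1.067]
force: [1.2, -1.1, 0.4]
width: 85.3
```

Run:
```python
from h import *
s=ctrl.read_state();print(s['clock'],s['qpos'],s['eef_pos'],s['tool_rot'],s['force'],s['torque']);print(slide([543,91,250]))
```

```text
0.725 [ 0.95708037  0.34465147 -0.19898177  1.88231255  0.08259621  0.9238571
  0.21561437] [ 317.08541265 -372.96702195  280.73445031] [-3.14059563e+00 -1.26367253e-03  1.06683343e+00] [ 1.18406257 -1.12392639  0.41717133] [-0.02101694 -0.06042831 -0.01839651]
[515.33947475 -26.19022312  31.41182349]
```

play_rows([
  [60,-3,0],
  [120,-6,0],
  [180,-9,0],
  [240,-12,0],
  [300,-15,0],
], turn=[-0.18,-0.36,-0.54,-0.72,-0.9], fingers=[1,1,1,1,1])

```text
clock: 1.35
eef_pos: [449.2, -101.4, 281.1]
tool_rot: [3.141, -0.001, 1.972]
force: [0.8, 0.3, 0.8]
width: 85.4
```

Run:
```python
from h import *
s=ctrl.read_state();print(s['clock'],s['qpos'],s['eef_pos'],s['tool_rot'],s['force'],s['torque']);print(slide([543,91,250]))
```

```text
1.35 [ 0.55205422  0.32763815 -0.51380249  1.94512186  0.19878431  0.91858793
  0.34112923] [ 449.23512018 -101.40612392  281.12827436] [ 3.14129131e+00 -1.23202999e-03  1.97231893e+00] [0.83559828 0.30834068 0.84383561] [-0.03540336 -0.00501869 -0.00783649]
[140.41981098 161.49425681  31.34996616]
```

play_rows([
  [30,35,0],
  [60,70,0],
  [95,110,10],
  [125,145,20],
  [140,161,30],
], turn=[-0.18,-0.36,-0.54,-0.72,-0.9], fingers=[1,1,1,1,1])

```text
clock: 1.98
eef_pos: [543.2, 93.5, 250.9]
tool_rot: [3.139, -0.001, 2.881]
force: [-0.8, -0.3, 0.2]
width: 85.6
```

Run:
```python
from h import *
s=ctrl.read_state();print(s['clock'],s['qpos'],s['eef_pos'],s['tool_rot'],s['force'],s['torque'])
p=vision.camera_params('wrist');im,d=vision.get_image('wrist');cv2.imwrite('pics/w1.png',im);print(p)
print(proj(p,[543,91,86],True),proj(p,[543,91,106],True))
```

```text
1.975 [ 0.25392315  0.54790422 -0.72804797  1.75928896  0.42224408  0.99639823
  0.67478979] [543.22167361  93.49424633 250.86961061] [ 3.13876279e+00 -8.17008749e-04  2.88113923e+00] [-0.77597234 -0.2541758   0.23075497] [-0.05968723  0.00391021 -0.01581266]
{'fx': 371.64829954431775, 'fy': 371.64829954431775, 'cx': 314.58432618485494, 'cy': 236.81439790168488, 'position': array([465.35926118, 113.38548379, 393.06303857]), 'rotation': array([-0.31508568, -0.00314479,  1.31057788])}
(np.float64(311.5145387796636), np.float64(215.32757408961655)) (np.float64(311.3952073905134), np.float64(221.669789091838))
```

View pics/w1.png

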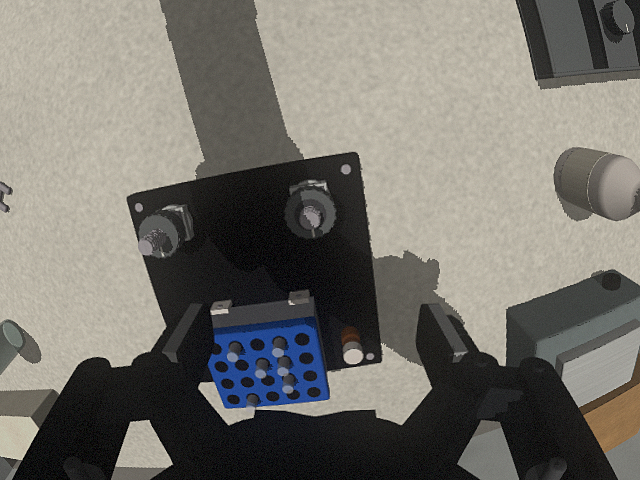

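Wrist view: the unlocked nut is at about (311,211) with its screw end at (312,216). The locked stud is at (160,235), and the vial at (350,348) is well away.

Run:
```python
from h import *
im=cv2.imread('pics/w1.png')
cv2.imwrite('pics/w1c.png',cv2.resize(im[160:260,260:360],None,fx=6,fy=6,interpolation=cv2.INTER_CUBIC))
```

```text
(no output)
```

View pics/w1c.png

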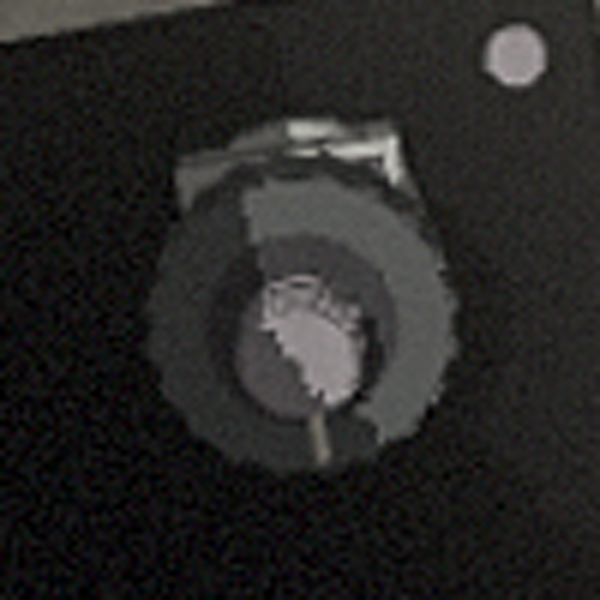

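```bash
cat > q.py <<'E'
from h import *
p={'fx': 371.648,'fy': 371.648,'cx': 314.584,'cy': 236.814,'position':np.array([465.359,113.385,393.063]),'rotation':np.array([-0.315086,-0.003145,1.310578])}
print(plane(p,310.7,213.5,86,True),plane(p,310.2,219.5,105,True))
# screw-top height: where ray passes axis
a=plane(p,310.7,213.5,86,True)
for z in (100,105,110): print(z,plane(p,310.2,219.5,z,True))
# scene triangulation of screw end & sleeve
s=vision.camera_params('scene'); print(proj(s,[a[0],a[1],86]),proj(s,[a[0],a[1],105]))
print(slide([a[0],a[1],150]))
E
python3 q.py
```

```text
[541.26351153  90.74712987  86.        ] [541.27253641  90.46431621 105.        ]
100 [542.59019151  90.0664747  100.        ]
105 [541.27253641  90.46431621 105.        ]
110 [539.95488131  90.86215772 110.        ]
(np.float64(337.81439895047697), np.float64(235.68181198302793)) (np.float64(337.8419563373459), np.float64(229.61827257305876))
[ 0.37487621 -5.56412127 99.62155117]
```

play_rows([
  [0,-2,20],
  [0,-4,40],
  [0,-5,60],
  [0,-5,75],
  [0,-5,90],
], turn=[-0.18,-0.36,-0.54,-0.72,-0.9], fingers=[1,1,1,1,1])

```text
clock: 2.65
eef_pos: [541.4, 90.2, 158.8]
tool_rot: [3.137, 0.001, -2.491]
force: [-0.3, -0.2, -0.2]
width: 85.5
```

Run:
```python
from h import *
s=ctrl.read_state();print(s['clock'],s['qpos'],s['eef_pos'],s['tool_rot'],s['force'],s['torque']);print(slide([541.6,90.7,130]))
```

```text
2.65 [ 0.33514028  0.73074991 -0.88641524  1.85888238  0.71055838  0.904822
  1.32785727] [541.42558841  90.19994684 158.83289669] [ 3.13673259e+00  1.00659851e-03 -2.49114469e+00] [-0.33803581 -0.1719116  -0.18530943] [-0.00627142  0.05431223 -0.02395463]
[-0.41257924  0.15220032 28.83440684]
```

play_rows([
  [0,0,5],
  [0,0,10],
  [0,0,15],
  [0,0,20],
  [0,0,25],
], turn=[-0.17,-0.34,-0.51,-0.68,-0.85], fingers=[1,1,1,1,1])

```text
clock: 3.28
eef_pos: [541.1, 89.3, 133.3]
tool_rot: [3.138, 0.003, -1.638]
force: [-0.2, 0.4, 1.1]
width: 85.4
```

Run:
```python
from h import *
s=ctrl.read_state();print(s['clock'],s['qpos'],s['eef_pos'],s['tool_rot'],s['force'],s['torque'])
p=vision.camera_params('wrist');im,d=vision.get_image('wrist');cv2.imwrite('pics/w2.png',im);print(p)
print(proj(p,[541.5,90.7,86],True),proj(p,[541.5,90.7,105],True))
u,v=map(int,proj(p,[541.5,90.7,86],True))
cv2.imwrite('pics/w2c.png',cv2.resize(im[v-60:v+60,u-60:u+60],None,fx=5,fy=5,interpolation=cv2.INTER_CUBIC));print(u,v)
```

```text
3.275 [ 0.41375699  0.8537646  -1.06121155  1.87720875  0.90099697  0.98832236
  2.01400134] [541.09687615  89.28179166 133.3487539 ] [ 3.13839588  0.00323342 -1.63793167] [-0.24106002  0.35896782  1.13729387] [-0.05862585  0.0420447  -0.00575678]
{'fx': 371.64829954431775, 'fy': 371.64829954431775, 'cx': 314.58432618485494, 'cy': 236.81439790168488, 'position': array([535.22291534,   9.19935184, 275.2392087 ]), 'rotation': array([-3.18910039e-01, -2.68134140e-03,  3.07468084e+00])}
(np.float64(312.1992487768624), np.float64(269.8239924675168)) (np.float64(312.0776198951355), np.float64(284.6547861320198))
312 269
```

View pics/w2.png

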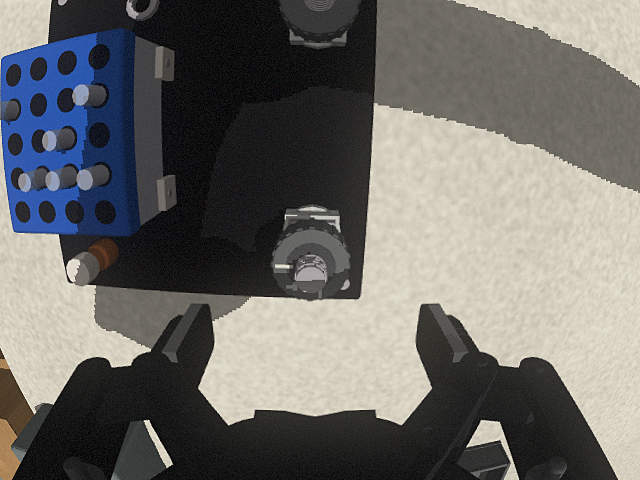

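View pics/w2c.png

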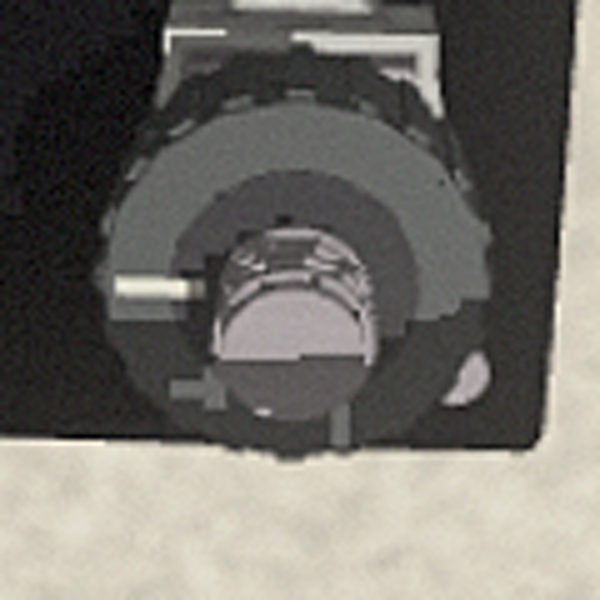

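Run:
```python
from h import *
print(slide([543.2,90.4,53]))
im,d=vision.get_image('wrist');p=vision.camera_params('wrist')
print(d[250:285:4,290:335:5].astype(int))
def fp(u,v):
    r=ray(p,u,v,True); dd=d[v,u]; ax=R(p)@np.array([0,0,-1.]); return p['position']+r*dd/(r@ax)
for u,v in [(300,235),(325,237),(312,233),(340,255),(285,262),(311,270),(308,268),(200,200)]: print(u,v,fp(u,v))
```

```text
[-1.26014891 -2.75312367 79.51090241]
[[202 202 201 202 203 201 201 203 203]
 [204 204 203 203 204 203 203 204 203]
 [204 203 204 200 197 201 203 204 204]
 [204 205 198 192 193 193 197 204 204]
 [205 200 190 188 188 189 191 206 206]
 [207 193 188 186 187 187 189 206 205]
 [207 191 188 188 189 188 187 191 206]
 [207 193 189 188 188 188 190 192 207]
 [209 188 189 189 190 190 189 193 209]]
300 235 [546.15020905  70.44389427  84.03590378]
325 237 [532.76325536  72.70845041  83.60491046]
312 233 [539.60026327  69.6923888   84.33742274]
340 255 [525.26351984  82.88804487  85.83644823]
285 262 [555.94537889  86.07235156  82.65967077]
311 270 [541.0943126   83.5514043  102.14226028]
308 268 [542.57438471  82.84987757 100.95174884]
200 200 [620.14278377  59.16294001  20.14117048]
```

play_rows([
  [-1,-2,20],
  [-1,-3,40],
  [-1,-3,60],
  [-1,-3,75],
  [-1,-3,80],
], turn=[0,0,0,0,0], fingers=[1,1,1,1,1])

```text
clock: 4.0
eef_pos: [542.7, 90.3, 51.5]
tool_rot: [3.135, 0.003, -1.643]
force: [0.2, -0.6, 0.8]
width: 85.2
```

Run:
```python
from h import *
s=ctrl.read_state();print(s['clock'],s['qpos'],s['eef_pos'],s['tool_rot'],s['force'],s['torque'])
p=vision.camera_params('wrist');im,d=vision.get_image('wrist');cv2.imwrite('pics/w3.png',im);print(slide([543.2,90.4,52]))
```

```text
4.0 [ 0.35453788  0.96084333 -0.95388996  1.91383905  1.04470551  0.87631433
  1.90668263] [542.72603202  90.32106926  51.47440655] [ 3.13514917  0.00325882 -1.64273779] [ 0.18662118 -0.55869455  0.77119384] [ 0.01120449 -0.03960847  0.00094354]
[-0.08387715 -0.32522333 -0.40256611]
```

View pics/w3.png

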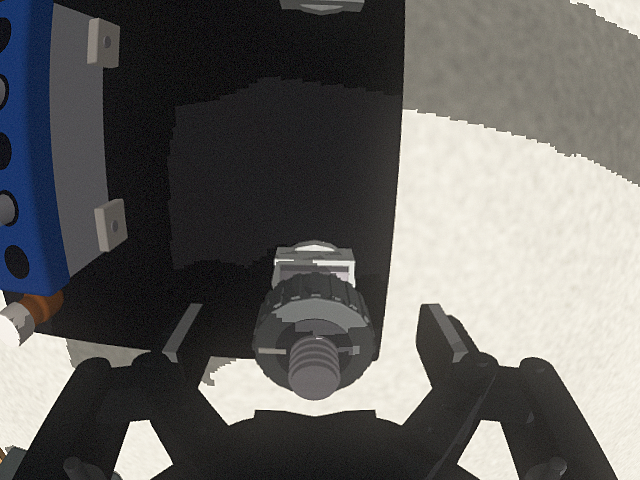

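The wrist view shows the nut at (313,340), centred between the pads at (180,335) and (445,330). Next I'll close the fingers.

play_rows([
  [0,0,0],
  [0,0,0],
  [0,0,0],
  [0,0,0],
  [0,0,0],
], turn=[0,0,0,0,0], fingers=[0,0,0,0,0])

```text
clock: 4.68
eef_pos: [543.3, 90.5, 52.4]
tool_rot: [3.137, 0.004, -1.643]
force: [-1.1, -0.2, 5.8]
width: 42.5
```

```bash
cat > st.py <<'E'
from h import *
np.set_printoptions(precision=3,suppress=True)
s=ctrl.read_state();print(s['clock'],s['qpos'],s['eef_pos'],s['tool_rot'],'F',s['force'],'T',s['torque'],s['tau'][6],s['width'])
E
cat > wim.py <<'E'
import sys
from h import *
im,d=vision.get_image('wrist');cv2.imwrite('pics/%s.png'%sys.argv[1],im)
E
python3 st.py; python3 wim.py w4
```

```text
4.675 [ 0.355  0.96  -0.955  1.913  1.045  0.877  1.907] [543.309  90.488  52.377] [ 3.137  0.004 -1.643] F [-1.088 -0.193  5.785] T [-0.136  0.152  0.   ] 0.00048002095354604535 42.49244761439897
```

View pics/w4.png

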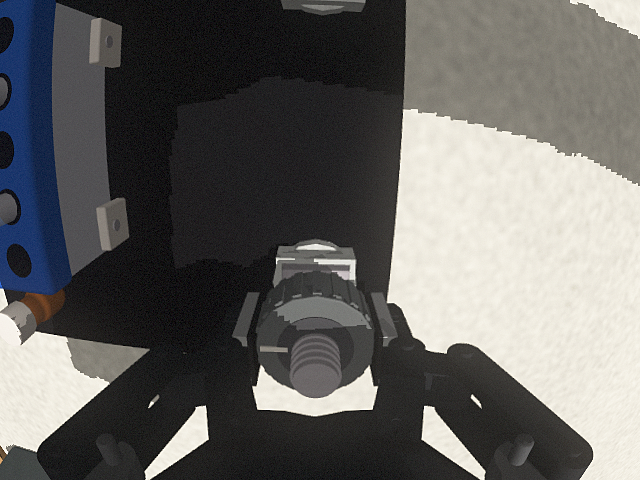

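The nut is held cleanly between the pads, width 42.5 mm. First turn is 0.75 rad, following the pitch.

play_rows([
  [0,0,0.4],
  [0,0,0.8],
  [0,0,1.2],
  [0,0,1.6],
  [0,0,2],
], turn=[0.15,0.3,0.45,0.6,0.75], fingers=[0,0,0,0,0])

```text
clock: 5.35
eef_pos: [543.8, 90.3, 50.7]
tool_rot: [3.137, -0.0, -2.398]
force: [0.3, 0.0, 2.1]
width: 42.9
```

```bash
python3 st.py; python3 wim.py w5
```

```text
5.35 [ 0.277  0.894 -0.799  1.916  0.936  0.76   1.241] [543.781  90.268  50.692] [ 3.137 -0.    -2.398] F [0.308 0.014 2.096] T [-0.121 -0.076  0.116] 0.9851859882473946 42.860449747510096
```

View pics/w5.png

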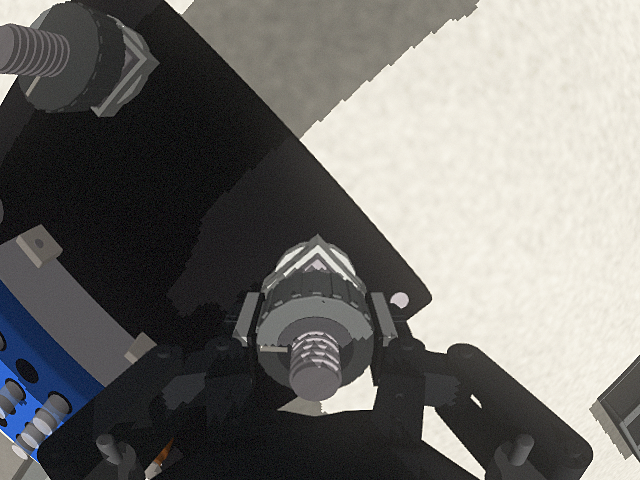

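The pointer mark stayed with the pads and torque is 0.116 N m, so this is drag only. Next: 0.3 rad per call. Even landing right at the start of a call, that stays at or below 0.4 N m.

play_rows([
  [0,0,0.3],
  [0,0,0.6],
  [0,0,0.8],
  [0,0,0.8],
], turn=[0.1,0.2,0.3,0.3], fingers=[0,0,0,0])

```text
clock: 5.9
eef_pos: [543.9, 90.1, 49.9]
tool_rot: [3.138, -0.002, -2.699]
force: [0.5, -1.0, 0.4]
width: 42.6
```

```bash
python3 st.py
```

```text
5.9 [ 0.239  0.87  -0.728  1.917  0.882  0.713  0.986] [543.867  90.088  49.907] [ 3.138 -0.002 -2.699] F [ 0.508 -1.014  0.405] T [-0.104 -0.112  0.079] -0.3628239780664444 42.55140006980252
```

play_rows([
  [0,0,0.3],
  [0,0,0.6],
  [0,0,0.8],
  [0,0,0.8],
], turn=[0.1,0.2,0.3,0.3], fingers=[0,0,0,0])

```text
clock: 6.4
eef_pos: [544.0, 89.9, 49.1]
tool_rot: [3.139, -0.003, -2.995]
force: [0.3, -1.0, 2.0]
width: 42.8
```

```bash
python3 st.py
```

```text
6.4 [ 0.198  0.848 -0.656  1.919  0.822  0.669  0.742] [543.96   89.881  49.142] [ 3.139 -0.003 -2.995] F [ 0.325 -1.002  2.003] T [-0.214 -0.086  0.044] -0.34960457123816013 42.83573102496958
```

play_rows([
  [0.2,0.2,0.3],
  [0.3,0.3,0.6],
  [0.3,0.3,0.8],
  [0.3,0.3,0.8],
], turn=[0.1,0.2,0.3,0.3], fingers=[0,0,0,0])

```text
clock: 6.9
eef_pos: [543.9, 89.7, 48.4]
tool_rot: [3.14, -0.003, 2.992]
force: [1.2, -2.0, 1.5]
width: 42.6
```

```bash
python3 st.py
```

```text
6.9 [ 0.154  0.828 -0.58   1.921  0.755  0.626  0.505] [543.939  89.701  48.379] [ 3.14  -0.003  2.992] F [ 1.203 -1.951  1.459] T [-0.406 -0.288  0.076] -0.3388742543756962 42.569871605162646
```

play_rows([
  [0,0.2,0.3],
  [0,0.4,0.6],
  [0,0.4,0.8],
  [0,0.4,0.8],
], turn=[0.1,0.2,0.3,0.3], fingers=[0,0,0,0])

```text
clock: 7.4
eef_pos: [543.9, 89.6, 47.6]
tool_rot: [-3.141, -0.003, 2.696]
force: [0.7, -2.7, 2.2]
width: 42.5
```

```bash
python3 st.py
```

```text
7.4 [ 0.107  0.81  -0.503  1.922  0.679  0.587  0.277] [543.916  89.566  47.613] [-3.141 -0.003  2.696] F [ 0.722 -2.73   2.248] T [-0.566 -0.14   0.134] -0.3259423188865185 42.53883419685586
```

play_rows([
  [0,0.3,0.3],
  [0,0.5,0.5],
  [0,0.5,0.5],
], turn=[0.1,0.2,0.2], fingers=[0,0,0])

```text
clock: 7.78
eef_pos: [543.9, 89.4, 47.1]
tool_rot: [-3.139, -0.002, 2.5]
force: [-1.4, -3.4, 3.8]
width: 42.2
```

```bash
python3 st.py;python3 wim.py w6
```

```text
7.775 [ 0.075  0.801 -0.451  1.922  0.624  0.565  0.13 ] [543.855  89.385  47.078] [-3.139 -0.002  2.5  ] F [-1.426 -3.363  3.843] T [-0.639  0.008  0.113] -0.3174758702516556 42.16439572037039
```

View pics/w6.png

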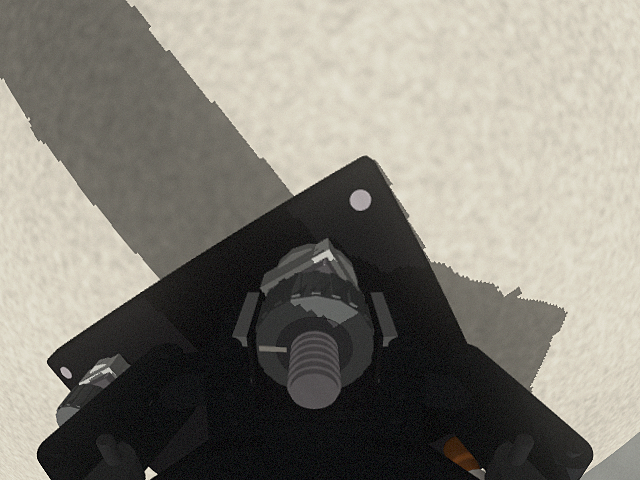

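play_rows([
  [-0.2,-0.3,0.3],
  [-0.4,-0.5,0.6],
  [-0.4,-0.5,0.8],
  [-0.4,-0.5,0.8],
], turn=[0.1,0.2,0.3,0.3], fingers=[0,0,0,0])

```text
clock: 8.32
eef_pos: [543.8, 89.2, 46.3]
tool_rot: [-3.139, -0.002, 2.204]
force: [-0.6, -1.7, 4.0]
width: 42.5
```

```bash
python3 st.py
```

```text
8.325 [ 0.027  0.788 -0.374  1.924  0.535  0.531 -0.083] [543.766  89.213  46.325] [-3.139 -0.002  2.204] F [-0.584 -1.674  3.977] T [-0.253  0.046  0.06 ] -0.3089489880949259 42.5119655681543
```

play_rows([
  [0,-0.1,0.3],
  [0,-0.2,0.6],
  [0,-0.2,0.9],
  [0,-0.2,0.9],
], turn=[0.1,0.2,0.3,0.3], fingers=[0,0,0,0])

```text
clock: 8.82
eef_pos: [543.6, 89.1, 45.5]
tool_rot: [-3.138, -0.001, 1.908]
force: [-1.7, -1.9, 6.1]
width: 42.4
```

```bash
python3 st.py
```

```text
8.825 [-0.021  0.779 -0.297  1.927  0.439  0.503 -0.29 ] [543.585  89.126  45.548] [-3.138 -0.001  1.908] F [-1.662 -1.928  6.096] T [-0.471  0.02   0.082] -0.29523848555982113 42.42398737730579
```

play_rows([
  [0.1,-0.1,0.2],
  [0.1,-0.2,0.5],
  [0.1,-0.2,0.7],
  [0.1,-0.2,0.7],
], turn=[0.1,0.2,0.3,0.3], fingers=[0,0,0,0])

```text
clock: 9.32
eef_pos: [543.4, 89.1, 44.8]
tool_rot: [-3.138, 0.0, 1.612]
force: [0.3, -2.6, 3.8]
width: 42.5
```

```bash
python3 st.py
```

```text
9.325 [-0.07   0.772 -0.221  1.929  0.337  0.48  -0.49 ] [543.375  89.089  44.809] [-3.138  0.     1.612] F [ 0.267 -2.622  3.808] T [-0.578 -0.068  0.092] -0.2882871497422457 42.52372464034777
```

play_rows([
  [-0.2,0,0.3],
  [-0.3,0,0.6],
  [-0.3,0,0.8],
  [-0.3,0,0.8],
], turn=[0.1,0.2,0.3,0.3], fingers=[0,0,0,0])

```text
clock: 9.82
eef_pos: [543.2, 89.0, 44.0]
tool_rot: [-3.138, 0.001, 1.317]
force: [-0.4, -1.7, 5.1]
width: 42.4
```

```bash
python3 st.py
```

```text
9.825 [-0.118  0.768 -0.147  1.931  0.229  0.462 -0.684] [543.169  89.009  44.041] [-3.138  0.001  1.317] F [-0.413 -1.695  5.103] T [-0.421  0.177  0.05 ] -0.24950201623141766 42.369091881285144
```

play_rows([
  [-0.1,0,0.2],
  [-0.1,0,0.5],
  [-0.1,0,0.7],
  [-0.1,0,0.7],
], turn=[0.1,0.2,0.3,0.3], fingers=[0,0,0,0])

```text
clock: 10.32
eef_pos: [543.0, 89.1, 43.6]
tool_rot: [-3.138, 0.002, 1.022]
force: [-2.5, -2.7, 8.3]
width: 42.8
```

```bash
python3 st.py; python3 wim.py w7
```

```text
10.325 [-0.165  0.766 -0.075  1.933  0.118  0.451 -0.874] [543.01   89.121  43.592] [-3.138  0.002  1.022] F [-2.494 -2.702  8.271] T [-0.494  0.211  0.182] -0.36241455003619194 42.830146055961976
```

View pics/w7.png

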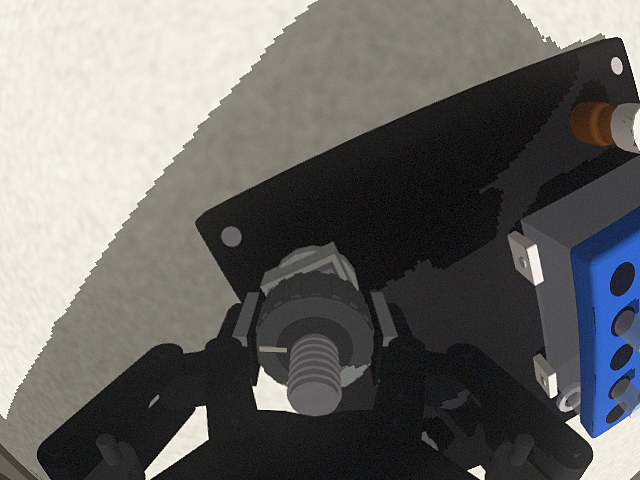

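Torque is 0.18 and the tool sank only 0.45 mm where 0.75 was due, so the nut has landed or is just landing. From here I'll take smaller steps with no sinking.

play_rows([
  [0,0,0],
  [0,0,0],
  [0,0,0],
], turn=[0.05,0.1,0.1], fingers=[0,0,0])

```text
clock: 10.75
eef_pos: [542.9, 89.1, 43.6]
tool_rot: [-3.139, 0.003, 0.926]
force: [-1.2, -2.4, 5.2]
width: 42.6
```

```bash
python3 st.py
```

```text
10.75 [-0.18   0.766 -0.052  1.933  0.081  0.448 -0.936] [542.919  89.146  43.583] [-3.139  0.003  0.926] F [-1.18  -2.424  5.166] T [-0.493  0.083  0.31 ] -0.36776594817638397 42.634787913718085
```

play_rows([
  [0,0,0],
  [0,0,0],
], turn=[0.05,0.05], fingers=[0,0])

```text
clock: 11.0
eef_pos: [542.9, 89.2, 43.6]
tool_rot: [-3.139, 0.003, 0.879]
force: [-0.7, -1.9, 4.8]
width: 42.8
```

```bash
python3 st.py
```

```text
11.0 [-0.188  0.766 -0.04   1.933  0.063  0.448 -0.966] [542.898  89.166  43.554] [-3.139  0.003  0.879] F [-0.661 -1.904  4.829] T [-0.498  0.122  0.334] -0.40527801029384136 42.80488324750447
```

play_rows([
  [0,0,0],
  [0,0,0],
], turn=[0.06,0.06], fingers=[0,0])

```text
clock: 11.25
eef_pos: [542.9, 89.1, 43.6]
tool_rot: [-3.139, 0.003, 0.822]
force: [-0.7, -2.4, 5.7]
width: 42.3
```

```bash
python3 st.py; python3 wim.py w8; python3 st.py
```

```text
11.25 [-0.197  0.766 -0.026  1.934  0.041  0.447 -1.002] [542.892  89.149  43.581] [-3.139  0.003  0.822] F [-0.736 -2.44   5.689] T [-0.553  0.107  0.393] -0.4708588868379593 42.28805933016647
11.3 [-0.197  0.766 -0.026  1.934  0.042  0.447 -1.002] [542.872  89.159  43.566] [-3.139  0.003  0.822] F [-0.084 -2.785  5.31 ] T [-0.551  0.103  0.389] -0.4000869579613209 42.62616948974242
```

View pics/w8.png

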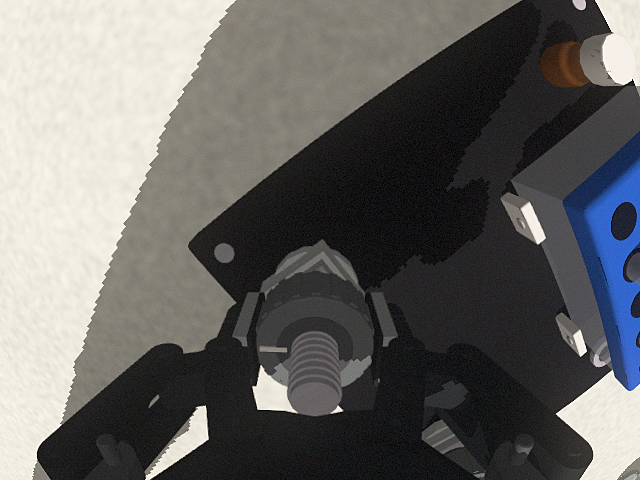

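Torque reads 0.39 N m and holds, and the mark hasn't slipped. Now I'll let go and lift straight up.

play_rows([
  [0,0,0],
  [0,0,0],
  [0,0,0],
  [0,0,0],
  [0,0,0],
], turn=[0,0,0,0,0], fingers=[0.6,1,1,1,1])

```text
clock: 11.92
eef_pos: [542.9, 89.3, 43.5]
tool_rot: [-3.139, 0.003, 0.822]
force: [-0.7, 0.0, 0.1]
width: 85.5
```

```bash
python3 st.py
```

```text
11.925 [-0.197  0.766 -0.026  1.934  0.042  0.447 -1.002] [542.859  89.257  43.536] [-3.139  0.003  0.822] F [-0.678  0.032  0.136] T [-0.007 -0.06   0.024] 0.0008354416968359146 85.52931270805502
```

play_rows([
  [0,0,-30],
  [0,0,-70],
  [0,0,-110],
  [0,0,-150],
  [0,0,-150],
], turn=[0,0,0,0,0], fingers=[1,1,1,1,1])

```text
clock: 12.55
eef_pos: [545.7, 89.7, 196.7]
tool_rot: [3.14, -0.002, 0.822]
force: [0.7, 0.3, -1.0]
width: 85.4
```

```bash
python3 st.py; python3 wim.py w9
python3 - <<'E'
from h import *
im,d=vision.get_image('scene');cv2.imwrite('pics/s9.png',cv2.resize(im[180:320,90:490],None,fx=2,fy=2))
im,d=vision.get_image('scene');cv2.imwrite('pics/s9c.png',cv2.resize(im[215:320,230:370],None,fx=5,fy=5))
E
```

```text
12.55 [-0.189  0.531 -0.037  1.831  0.026  0.778 -0.988] [545.69   89.748 196.677] [ 3.14  -0.002  0.822] F [ 0.689  0.297 -1.025] T [ 0.003  0.035 -0.003] 0.010117542988155037 85.39958066360961
```

View pics/w9.png

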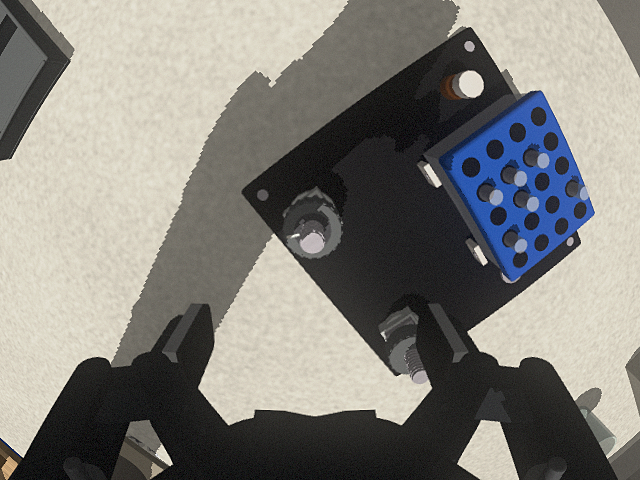

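View pics/s9c.png

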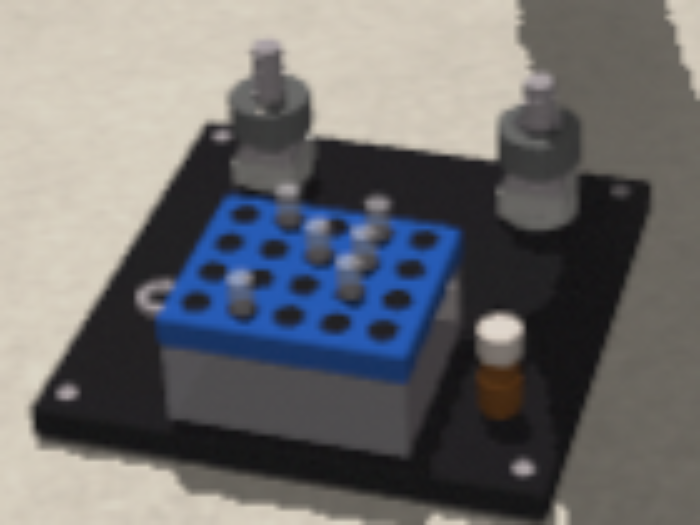

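View pics/s9.png

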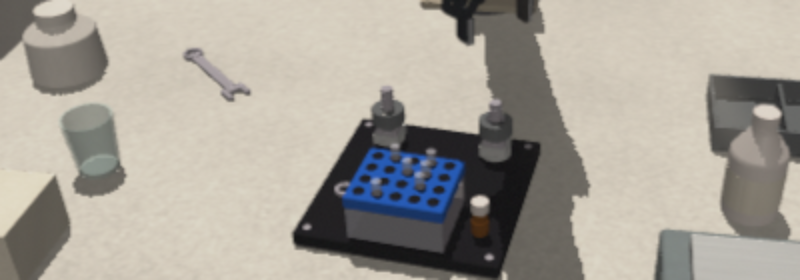

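The sleeve in the scene crop has sunk about 3.4 px, roughly 10 mm, which fits 3.7 rad of turning. The vial, washer, locked stud and the rest look unmoved, and the gripper is clear of everything.

```bash
python3 -c "
from cell import ctrl
print(ctrl.finish_job(), ctrl.read_state()['clock'])"
```

```text
the job is handed in; nothing more can be done
the job is handed in; nothing more can be done
```

The lock nut on the left stud (y ≈ +90 mm) is down on its set nut and nipped up to about 0.39 N m. I let go, lifted clear and handed the job in at about 12.7 s of the 61 s allowed.

- **Turning:** I ran the nut clockwise about 3.8 rad in one grip. The drag read 0.04–0.13 N m until it landed at about 3.6 rad. From there the moment climbed to 0.393 N m, then 0.389 N m on a second reading. The white mark on the nut stayed in line with the pads, so the grip did not slip.
- **Accuracy:** the moment sensor is good to about ±0.03 N m. It read +0.02 just after release, so the true value could be about 0.37–0.41 N m.
- **Final check:** the released gripper read no load. In the scene picture the nut's sleeve had sunk about 10 mm, against about 9 mm expected. The locked stud, vial, washer, beaker, bottle and spanner looked unmoved. I did not look at the spare nut again after the first pictures.
- **Disagreement:** the camera views differed by 2–3 mm on the stud's position, and I used a value between them. Side force on the gripper while turning stayed below about 4 N.

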